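Seat a brass roller in V-blocks, butt it to the stop and clamp it

TASK

Lay the brass roller in the two V-blocks of the clamping fixture, short of the end stop, lowering it gently rather than dropping it, and let go so that it centres itself. Then push it by its free end along the Vs, under the blue bridge, until it bears firmly on the sprung end stop without ramming the stop solid, and press the red plunger down until its pad is firmly on the roller. Do not tip the tall white spray bottle that stands nearby.

Things in the scene. Friction and masses are not known exactly. Their poses are not given: they have to be found in the camera images.
- roller: Loose brass roller (plain tube with closed dark ends and a thin dark line near each end), 44 mm in diameter, 200 mm long, 0.3 to 0.65 kg. Origin at its centre, on its axis; its y axis runs along the cylinder. It lies on the bench, free to roll, at the left.
- fixture: Grey base plate 120 (x) by 300 (y) by 12 mm, fixed to the bench, carrying two dark steel V-blocks in line, a blue bridge and the end stop. Origin on the bench, below the V line, 20 mm from the plate's centre (plate from y -130 to +170 mm). The Vs run along its y, stop at the +y end. A roller laid with its centre at y -35 mm spans y -135 to +65 mm, clear of bridge and stop.
- vee_a (a point): Bottom of the V of V-block A, at fixture y -86 mm, 25 mm above the bench. A spans y -101 to -71 mm and V-block B y +29 to +100 mm; between them is a gap of 100 mm, open down to the base plate, for the fingers. Both blocks are 85 mm wide and 50 mm high above the bench, with 90-degree Vs 50 mm wide at the mouth. Axes as the fixture's.
- bridge (a point): Top centre of the bridge beam, 124 mm above the bench, at fixture y 86 mm. The bridge stands over V-block B, y +71 to +101 mm: uprights 45 to 59 mm either side of the V line, beam from 106 mm up, collar on it to 132 mm; a roller enters it only lengthwise from -y. Behind it stands the 80 mm high bracket of the end stop.
- vee_axis (a point): Point on the line where the axis of a roller seated in both Vs lies (56 mm above the bench, 31 mm above the bottom of the Vs), at fixture x = 0, y = 0. Axes as the fixture's.
- plunger_top (a point): Top centre of the red knob (36 mm in diameter) of the clamp plunger, which slides up and down through the bridge at fixture x = 0, y = 86 mm. The top is 174 mm above the bench when fully up. Pad: black disc 24 mm in diameter, 82 mm below this point.
- end_stop: End stop: fixed blue bracket at fixture y 150 to 162 mm (origin y 156, 10 mm above the bench; axes as the fixture's) carrying a rod with a steel disc, 24 mm in diameter, facing -y at roller axis height. The rod's setting differs each time and is not given: disc face at fixture y 104 to 124 mm. The disc is sprung: gives 4 mm, force rising to about 8.5 N, then solid; 18 N is ramming. Sliding the roller alone takes 1 to 5 N.
- plunger: The clamp plunger (red knob, rod, black pad); origin at the centre of the pad's underside, 88 to 92 mm above the bench at the start, 78 mm when the pad meets a seated roller, 68 mm fully down with no roller under it. Stiff: it slides when pushed with about 6 N and stays where it is left; on the roller it stops dead.
- spray: Tall white spray bottle, 73 by 85 by 277 mm, standing loose; origin at the centre of its foot, z up.

How it is judged:
By the outcome, as a careful person would: the job done as asked, in the order asked, and still so for the second after the job is handed in, with the robot touching nothing.
It also fails if it takes over 64 s, if anything falls off the work surface, if the arm or the gripper's body presses on something with over 40 N, if the wrist force passes 120 N, or if a joint passes its speed limit or range.

ROBOT

A 7-joint arm with a two-finger parallel gripper is mounted at the origin on a cart in front of the work surface, level with it; the furniture and walls round the work are solid. World frame = base frame: x ahead of the robot, y to its left, z up, the work surface at z = 0. Lengths are in m, angles in rad, forces in N, time in s.
With the tool pointing down it reaches from about 0.35 to 0.9 m from the base axis. Payload 19.9 kg.
Tool frame: the origin (TCP) lies between the finger pads; the fingertips stand 8 mm ahead of it and the grasp point (between the pads) lies 11 mm behind it; z points along the fingers, y is the line along which they close (so a half turn about z gives the same grasp; the last joint's range is limited). The gripper opens to 85 mm and grips with 20 to 120 N. Pads are 22 mm wide; open, the fingers measure 114 mm over their backs; the gripper's body (76 mm by 85 mm) begins 54 mm behind the grasp point. The pads swing forward as they close: fully open they stand 13 mm farther back than shut.
Start: joints at [1.115, 0.417, -0.01, 1.614, 0.005, 1.111, -0.053], TCP at [0.252, -0.572, 0.239] pointing down, gripper open.
Joint ranges: [-2.81, 2.81], [-0.39, 2.02], [-1.27, 1.25], [0.06, 2.57], [-1.19, 4.33], [0.19, 2], [-2.82, 2.82]. Speed limits (rad/s): [1.89, 1.89, 2.39, 2.39, 3.01, 3.01, 3.01].

INTERFACE

Orientations are given as a unit quaternion [x, y, z, w].
In Python, from rig import bot, imaging gives the robot as it stands.
- The arm moves only by the shell command python3 -m jog 'ROWS' [FORCE]. ROWS is JSON, one flat list of numbers, 7 for each row, row after row: the shift along the tool's x, y, z in mm, then the turn, a rotation vector about the tool's x, y, z in rad, then the opening, from -1 (shut) to 1 (fully open), so that 0 is half open. In form: [x, y, z, wx, wy, wz, claw, x, y, z, wx, wy, wz, claw, ...]. A call has 1 to 5 rows; each row shifts and turns the commanded pose from where the row before left it, along the tool's axes as they then stand; what a row does not reach is not made up. A row lasts 1/8 s, in which the tool goes at most 62.5 mm and 10.7 degrees, less where a joint would pass 70% of its speed; a pose out of reach is approached as far as the arm can. A call is refused whole if a number of a shift passes 62.5 or a number of a turn 0.188, either way. A call with a gripper value outside its range is refused whole. The fingers move at their own pace and stop on an object; FORCE is the grip in N (left out, the last holds). Time passes only in rows, so rows that do not move let the fingers close. It gives the time, the measured TCP pose, the force, the opening and the grip force at its end, in the units of the state.
- bot.read_state(): the state, without advancing time (a new reading comes with each control period).
- imaging.get_image(name): name is "side" or "top" or "wrist"; returns a dict with "frame" (480x640x3 uint8, red, green, blue), "depth" (480x640 float32, m along the optical axis (not along the pixel's ray), 0 where there is no reading), "fovy" (degrees; the focal length in pixels is half the picture's height over the tangent of half this angle, whatever the lens; pixels are square), "cx", "cy" (the principal point, pixels), "xyz" and "orientation" of the camera in the world; the wrist camera has in their place "hand_eye" (4x4, takes a point from camera to tool coordinates, whose origin is the TCP and whose axes are the flange's). Camera axes: x right, y up, looking along -z (the intrinsics and any distortion apply to the point x, -y, -z); pixel columns grow to the right and rows downward; lengths in m; the calibration is good to about 2 mm. A picture is of the moment at which its call begins: read the wrist's pose just before it.
- bot.sign_off(): hands the job in; it is judged then, once.
The state is a dict: "time": time; "joints": joint angles; "joint_velocities": joint speeds; "effort": joint torques, N m; "eef_pos": TCP position; "tcp_rot": TCP orientation; "force": force on the tool from outside, world axes, zero at the start; "torque": the same for the moment, N m; "width": finger opening in m; "grip_force": force on a finger pad.
Only numpy, scipy, OpenCV 4.12 (cv2) and the standard library are available. Lean on these libraries where they do the work, as an engineer would, in place of code of your own. Each camera call takes 0.05 s, during which the arm holds its last target. There are 200 camera calls.

## Working session

There is one attempt and no reset: what is moved stays moved. The work goes in short steps, Python scripts to look and compute and a shell command to move; the robot and the scene stay as the last step left them, time stands still between calls to the robot, and variables do not carry over. Pictures are saved under pics/ and viewed, at most 10 in all, crops included, and the job is handed in when it is done.

```bash
ls; mkdir -p pics
cat > h.py <<'E'
import numpy as np, cv2
from scipy.spatial.transform import Rotation as R
from rig import bot, imaging
def cam(n):
    s=bot.read_state(); d=imaging.get_image(n)
    if 'hand_eye' in d and d.get('xyz') is None:
        T=np.eye(4);T[:3,:3]=R.from_quat(s['tcp_rot']).as_matrix();T[:3,3]=s['eef_pos'];d['T']=T@np.array(d['hand_eye'])
    else:
        T=np.eye(4);T[:3,:3]=R.from_quat(d['orientation']).as_matrix();T[:3,3]=d['xyz'];d['T']=T
    z=d['depth'].astype(float);f=240/np.tan(np.radians(d['fovy'])/2)
    v,u=np.mgrid[:480,:640]
    P=np.stack([(u-d['cx'])/f*z,-(v-d['cy'])/f*z,-z],-1)
    d['P']=P@d['T'][:3,:3].T+d['T'][:3,3]; d['P'][z==0]=np.nan
    return d
def save(d,n): cv2.imwrite('pics/'+n,d['frame'][...,::-1])
E
python3 - <<'E'
from h import *
for n in ['top','side']:
    d=cam(n);save(d,n+'1.png');print({k:v for k,v in d.items() if k not in('frame','depth','P')})
    np.savez(n+'.npz',P=d['P'],f=d['frame'])
print(bot.read_state())
E
```

```text
pics
{'fovy': 44.253470725424705, 'cx': 311.18174518888793, 'cy': 245.59074617356697, 'xyz': array([0.54609637, 0.05810903, 1.42231451]), 'orientation': array([-0.0102127 ,  0.00642047,  0.71471796, -0.69930874]), 'T': array([[-0.02172596,  0.99948589, -0.02357817,  0.54609637],
       [-0.99974818, -0.02185212, -0.00510601,  0.05810903],
       [-0.00561862,  0.0234613 ,  0.99970896,  1.42231451],
       [ 0.        ,  0.        ,  0.        ,  1.        ]])}
{'fovy': 42.055728805945186, 'cx': 316.4710475541474, 'cy': 243.77799073195325, 'xyz': array([1.19577946, 0.83621983, 0.9518421 ]), 'orientation': array([0.1422417 , 0.40130789, 0.86143146, 0.2768666 ]), 'T': array([[-0.80622437, -0.36283777,  0.46728045,  1.19577946],
       [ 0.59116863, -0.52459373,  0.61263453,  0.83621983],
       [ 0.02284545,  0.77016243,  0.63743856,  0.9518421 ],
       [ 0.        ,  0.        ,  0.        ,  1.        ]])}
{'time': 0.1, 'joints': array([ 1.11449399,  0.4179132 , -0.01031985,  1.61411916,  0.00472243,
        1.11069599, -0.05299541]), 'joint_velocities': array([-0.00113708, -0.00376226, -0.00033712, -0.00201072,  0.00041017,
        0.001451  ,  0.00087758]), 'effort': array([ 9.56826771e-04, -8.65821791e+01,  6.80599529e-01, -4.35635018e+01,
        1.93319796e-02,  4.95263172e-03,  1.51475342e-04]), 'eef_pos': array([ 0.25175293, -0.57171877,  0.23872125]), 'tcp_rot': array([ 9.78565302e-01,  2.05936010e-01, -1.62774854e-04, -5.31813813e-04]), 'force': array([-0.27166127, -0.11225207, -0.13814641]), 'torque': array([0.00059884, 0.02101673, 0.05093392]), 'grip_force': 0.0, 'width': 0.08479282812835656}
```

View pics/top1.png

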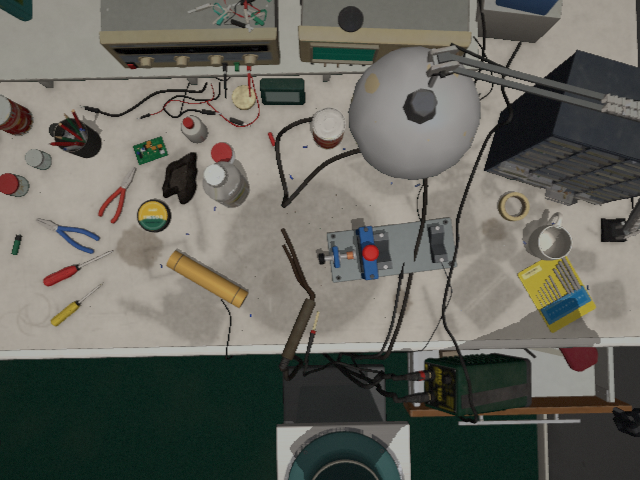

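View pics/side1.png

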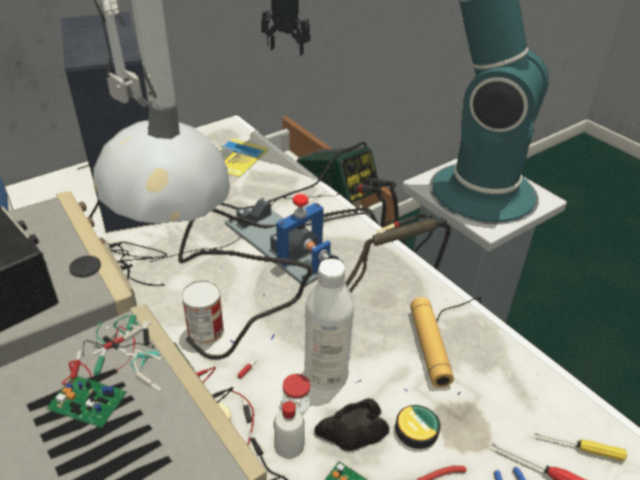

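The top view shows the roller at (167-247, 250-305), the fixture at (328-455, 218-282) with its stop end on the left and the red knob at (370,253). The bottle is at (225,182) and a lamp head overhangs at (415,110). The side view confirms the bridge and stop face the bottle side.

Run:
```python
from h import *
D=np.load('top.npz');P=D['P'];f=D['f'];hsv=cv2.cvtColor(f,cv2.COLOR_RGB2HSV)
def box(u0,u1,v0,v1):
    m=np.zeros((480,640),bool);m[v0:v1,u0:u1]=1;return m
# roller
m=box(160,255,242,312)&(P[...,2]>0.012)&(P[...,2]<0.06)
c,s,a=cv2.minAreaRect(P[m][:,:2].astype(np.float32)*1000);print('roller rect',c,s,a,P[m][:,2].max())
q=P[m][:,:2];mu=q.mean(0);w,V=np.linalg.eigh(np.cov((q-mu).T));d=V[:,1];print(mu,d,np.degrees(np.arctan2(d[1],d[0])))
t=m&(P[...,2]>0.038);q=P[t][:,:2];print('ridge',q.mean(0),np.median(P[t][:,2]))
# plate
m=box(320,465,212,288)&(P[...,2]>0.006)&(P[...,2]<0.02)&(hsv[...,1]<110)
m=cv2.morphologyEx(m.astype(np.uint8),cv2.MORPH_OPEN,np.ones((7,7)))>0
print('plate',cv2.minAreaRect(P[m][:,:2].astype(np.float32)*1000),m.sum(),np.median(P[m][:,2]))
red=box(350,390,235,270)&(hsv[...,1]>150)&((hsv[...,0]<8)|(hsv[...,0]>172))&(P[...,2]>0.13)
print('knob',P[red].mean(0),P[red][:,2].max(),np.median(P[red][:,2]))
bl=box(350,390,220,285)&(hsv[...,0]>100)&(hsv[...,0]<125)&(hsv[...,1]>120)&(P[...,2]>0.09)&(P[...,2]<.14)
print('bridge',cv2.minAreaRect(P[bl][:,:2].astype(np.float32)*1000),np.median(P[bl][:,2]))
for n,b in [('A',box(425,450,215,270)),('B',box(378,395,225,280))]:
    k=b&(P[...,2]>0.04)&(P[...,2]<.06);print(n,cv2.minAreaRect(P[k][:,:2].astype(np.float32)*1000),k.sum())
k=box(330,485,40,180)&(P[...,2]>0.1);print('lamp',np.nanmin(P[k],0),np.nanmax(P[k],0))
k=box(200,250,150,210)&(P[...,2]>0.1);print('spray',np.nanmin(P[k],0),np.nanmax(P[k],0))
crop=cv2.resize(f[200:310,150:470],None,fx=2.5,fy=2.5,interpolation=cv2.INTER_CUBIC);cv2.imwrite('pics/c1.png',crop[...,::-1])
```

```text
roller rect (497.61102294921875, 318.19049072265625) (200.90089416503906, 64.65557861328125) 58.225791931152344 0.051914254671252325
[0.50581395 0.31046914] [0.52947029 0.84832848] 58.030328233016625
ridge [0.50614208 0.31239499] 0.042727421650131214
plate ((555.4697875976562, -123.51608276367188), (297.42327880859375, 117.81874084472656), 89.66800689697266) 2026 0.012145560833900726
knob [ 0.55844566 -0.06049477  0.17048561] 0.1782139721758187 0.1706992948796474
bridge ((558.741455078125, -60.6163330078125), (115.86618041992188, 29.118270874023438), 6.011905670166016) 0.12384048530800318
A ((587.429443359375, -229.19395446777344), (108.59039306640625, 38.876766204833984), 12.929339408874512) 333
B ((563.1822509765625, -101.85546875), (84.77816772460938, 33.65325164794922), 5.321450233459473) 307
lamp [ 0.69990463 -0.33330386  0.10014587] [1.02538899 0.02055432 0.49649353]
spray [0.67435422 0.20934915 0.10005904] [0.75625586 0.28755642 0.2854312 ]
```

View pics/c1.png

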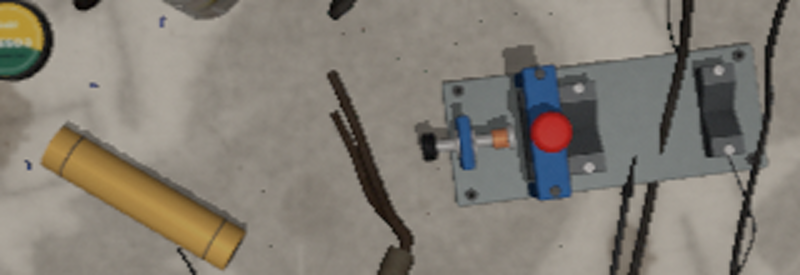

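The crop shows the fixture tilted about 6°, with the stop disc (orange/steel) at about (505,138) and thin dark cables crossing the plate near block A. I'll check the cable heights and the wrist camera geometry.

Run:
```python
from h import *
D=np.load('top.npz');P=D['P'];f=D['f'].astype(int)
dark=f.sum(-1)<130
for n,(u0,u1,v0,v1) in dict(c1=(415,435,180,250),c2=(380,412,255,330),c3=(450,470,200,330),c4=(436,456,255,330),roll=(215,235,290,350)).items():
    m=np.zeros_like(dark);m[v0:v1,u0:u1]=1;m&=dark;q=P[m];print(n,m.sum(),np.nanpercentile(q[:,2],[5,25,50,75,95,100]).round(3))
for h in (.12,.2,.3,.4):
    m=np.zeros_like(dark);m[40:200,330:485]=1;m&=(P[...,2]>h)&(P[...,2]<h+.1);q=P[m];print(h,m.sum(),np.nanmin(q,0) if m.any() else'')
d=cam('wrist');print(np.round(d['hand_eye'],3),d['fovy'],d['cx'],d['cy'])
# known-geometry: bridge ends
hsv=cv2.cvtColor(D['f'],cv2.COLOR_RGB2HSV)
s=bot.read_state();print(R.from_quat(s['tcp_rot']).as_matrix().round(3))
```

```text
c1 311 [0.01  0.028 0.056 0.096 0.127 0.136]
c2 274 [0.006 0.009 0.011 0.013 0.017 0.026]
c3 179 [0.014 0.018 0.03  0.061 0.071 0.08 ]
c4 165 [0.014 0.023 0.032 0.038 0.042 0.046]
roll 42 [0.004 0.008 0.012 0.016 0.023 0.026]
0.12 1212 [ 0.69605599 -0.32835195  0.12000519]
0.2 2303 [ 0.69990463 -0.26851302  0.20000309]
0.3 10990 [ 0.70635657 -0.26390038  0.30000281]
0.4 2168 [ 0.78397216 -0.22495064  0.40006314]
[[ 0.     0.959  0.284  0.074]
 [ 1.    -0.001  0.     0.   ]
 [ 0.     0.284 -0.959 -0.134]
 [ 0.     0.     0.     1.   ]] 62.05578559019965 319.324889966963 237.42839838123146
[[ 0.915  0.403 -0.   ]
 [ 0.403 -0.915  0.001]
 [-0.    -0.001 -1.   ]]
```

```bash
cat >> h.py <<'E'
def plan(p,yaw,n,claw):
    """rows (tool shift mm, turn) from present pose to p, tool down with tool x at yaw deg"""
    s=bot.read_state();M=R.from_quat(s['tcp_rot']);p0=np.array(s['eef_pos'])
    y=np.radians(yaw);G=R.from_matrix([[np.cos(y),np.sin(y),0],[np.sin(y),-np.cos(y),0],[0,0,-1]])
    w=(M.inv()*G).as_rotvec()/n; dp=(np.array(p)-p0)/n
    for i in range(n):
        t=M.inv().apply(dp)*1000;print(','.join('%.1f'%v for v in t)+','+','.join('%.3f'%v for v in w)+',%g,'%claw);M=M*R.from_rotvec(w)
E
python3 -c "
from h import *
plan([.50,-.20,.32],96,10,1)"
```

```text
37.7,-24.0,-8.1,-0.000,-0.000,-0.126,1,
40.4,-19.1,-8.1,-0.000,-0.000,-0.126,1,
42.5,-13.9,-8.1,-0.000,-0.000,-0.126,1,
43.9,-8.4,-8.1,-0.000,-0.000,-0.126,1,
44.6,-2.8,-8.1,-0.000,-0.000,-0.126,1,
44.6,2.8,-8.1,-0.000,-0.000,-0.126,1,
43.9,8.4,-8.1,-0.000,-0.000,-0.126,1,
42.5,13.9,-8.1,-0.000,-0.000,-0.126,1,
40.4,19.1,-8.1,-0.000,-0.000,-0.126,1,
37.7,24.0,-8.1,-0.000,-0.000,-0.126,1,
```

```bash
python3 -m jog '[38,-24,-8,0,0,-0.126,1, 40,-19,-8,0,0,-0.126,1, 43,-14,-8,0,0,-0.126,1, 44,-8,-8,0,0,-0.126,1, 45,-3,-8,0,0,-0.126,1]'
python3 -m jog '[45,3,-8,0,0,-0.126,1, 44,8,-8,0,0,-0.126,1, 43,14,-8,0,0,-0.126,1, 40,19,-8,0,0,-0.126,1, 38,24,-8,0,0,-0.126,1]'
python3 -m jog '[0,0,0,0,0,0,1,0,0,0,0,0,0,1]'
python3 - <<'E'
from h import *
d=cam('wrist');save(d,'w1.png');np.savez('w1.npz',P=d['P'],f=d['frame'],T=d['T'])
s=bot.read_state();print(s['eef_pos'],s['joints'].round(2),s['force'])
E
```

```text
time: 0.78
eef_pos: [0.3773, -0.3843, 0.2794]
tcp_rot: [0.866, 0.501, -0.0, -0.0]
force: [1.0, -0.5, -0.2]
width: 0.0853
grip_force: 0.0
time: 1.4
eef_pos: [0.5016, -0.1978, 0.3195]
tcp_rot: [0.668, 0.744, -0.0, -0.0]
force: [0.1, -0.1, -0.2]
width: 0.0854
grip_force: 0.0
time: 1.65
eef_pos: [0.5008, -0.1994, 0.319]
tcp_rot: [0.67, 0.743, -0.0, -0.0]
force: [-0.4, -0.7, -0.4]
width: 0.0852
grip_force: 0.0
[ 0.50052734 -0.19983054  0.31893278] [ 0.7   0.22 -0.44  1.72  0.1   1.23  0.34] [ 0.48562773 -0.01655361  0.37664888]
```

View pics/w1.png

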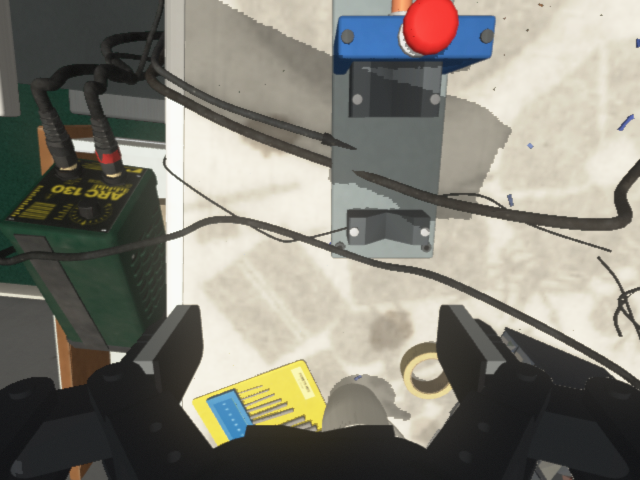

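The wrist view shows block A at (348-433, 208-255), block B at (350-440, 62-115), the bridge at (335-495, 15-70) and the knob at (430,25). A cable lies in front of A at about (370,258). Now I'll fit the fixture pose and get the cable height.

Run:
```python
from h import *
D=np.load('w1.npz');P=D['P'];f=D['f'];hsv=cv2.cvtColor(f,cv2.COLOR_RGB2HSV)
Z=P[...,2]
def box(u0,u1,v0,v1):
    m=np.zeros((480,640),bool);m[v0:v1,u0:u1]=1;return m
big=lambda m:cv2.morphologyEx(m.astype(np.uint8),cv2.MORPH_OPEN,np.ones((3,3)))>0
def rect(m):
    c,s,a=cv2.minAreaRect(P[m][:,:2].astype(np.float32)*1000);return np.round(c,1),np.round(s,1),round(a,2),np.round(np.median(Z[m]),4),m.sum()
print('A',rect(big(box(340,440,200,260)&(Z>.03)&(Z<.06)&(hsv[...,1]<90))))
print('A top',rect(big(box(340,440,200,260)&(Z>.046)&(Z<.056))))
print('B',rect(big(box(340,450,75,120)&(Z>.03)&(Z<.06))))
print('plate',rect(big(box(325,455,100,265)&(Z>.008)&(Z<.018)&(f.sum(-1)>200))))
bl=(hsv[...,0]>100)&(hsv[...,0]<125)&(hsv[...,1]>120)&box(325,505,0,80)
print('beam',rect(big(bl&(Z>.118)&(Z<.13))))
kn=box(395,465,0,60)&((hsv[...,0]<8)|(hsv[...,0]>172))&(hsv[...,1]>150);k2=kn&(Z>.165);print('knob',P[k2].mean(0),k2.sum(),Z[kn].max())
dark=f.sum(-1)<140
c=big(dark&box(225,560,210,330)&~box(343,436,200,252));q=P[c]
for x in np.arange(.45,.72,.03):
    g=q[abs(q[:,0]-x)<.004]
    if len(g):print('cable x%.2f'%x,g[:,1].min().round(3),g[:,1].max().round(3),np.percentile(g[:,2],[10,50,95]).round(3))
# V line from block A and B: valley search by symmetric points
```

```text
A (array([ 581.1, -222.4]), array([92.9, 48.2]), 6.99, np.float64(0.0468), np.int64(2188))
A top (array([ 581.3, -221.8]), array([91.9, 48.3]), 6.29, np.float64(0.049), np.int64(1119))
B (array([564.4, -97.3]), array([85.4, 38.7]), 5.93, np.float64(0.0474), np.int64(3282))
plate (array([ 570.7, -191.3]), array([126.8, 182.4]), 5.95, np.float64(0.0111), np.int64(11846))
beam (array([559.8, -60.9]), array([116.2,  29.6]), 6.0, np.float64(0.1229), np.int64(4267))
knob [ 0.55935091 -0.06213143  0.16944138] 2316 nan
```

Run:
```python
from h import *
D=np.load('w1.npz');P=D['P'];f=D['f'];o=np.array([.5683,-.1463]);c,s=np.cos(np.radians(6)),np.sin(np.radians(6))
def fx(p):d=p[:2]-o;return np.array([d@[c,s],d@[-s,c],p[2]]).round(3)
for u in (260,300,335,350,370,390,420,450,480):
    col=f[222:300,u].sum(-1).astype(int); v=222+int(np.argmin(cv2.blur(col[:,None].astype(np.float32),(1,5)))) ; print(u,v,col[v-222],fx(P[v,u]))
for p in [(345,140),(300,150),(335,145),(365,175),(400,187),(450,200),(300,238),(338,231)]: print(p,f[p[1],p[0]],fx(P[p[1],p[0]]))
plan([.506-.0053,.312-.0085,.10],58,12,1)
```

```text
260 223 237 [-0.136 -0.08   0.037]
300 237 237 [-0.093 -0.098  0.029]
335 249 226 [-0.054 -0.116  0.018]
350 255 232 [-0.036 -0.124  0.016]
370 261 208 [-0.013 -0.131  0.015]
390 266 198 [ 0.009 -0.135  0.021]
420 271 197 [ 0.038 -0.132  0.045]
450 281 200 [ 0.066 -0.137  0.063]
480 295 218 [ 0.094 -0.147  0.075]
(345, 140) [106 111 108] [-0.044  0.005  0.012]
(300, 150) [72 67 60] [-0.093 -0.005  0.011]
(335, 145) [72 71 68] [-0.055  0.     0.012]
(365, 175) [73 68 63] [-0.022 -0.032  0.012]
(400, 187) [71 68 62] [ 0.015 -0.043  0.026]
(450, 200) [62 59 54] [ 0.06  -0.051  0.057]
(300, 238) [84 80 72] [-0.093 -0.099  0.03 ]
(338, 231) [121 123 116] [-0.051 -0.095  0.016]
41.7,4.3,18.2,-0.000,0.000,0.055,1,
41.9,2.0,18.2,-0.000,0.000,0.055,1,
41.9,-0.3,18.2,-0.000,0.000,0.055,1,
41.9,-2.6,18.2,-0.000,0.000,0.055,1,
41.7,-4.9,18.2,-0.000,0.000,0.055,1,
41.3,-7.2,18.2,-0.000,0.000,0.055,1,
40.9,-9.5,18.2,-0.000,0.000,0.055,1,
40.3,-11.7,18.2,-0.000,0.000,0.055,1,
39.6,-13.9,18.2,-0.000,0.000,0.055,1,
38.7,-16.1,18.2,-0.000,0.000,0.055,1,
37.8,-18.2,18.2,-0.000,0.000,0.055,1,
36.7,-20.2,18.2,-0.000,0.000,0.055,1,
```

```bash
python3 -m jog '[42,4,14,0,0,0.055,1, 42,2,14,0,0,0.055,1, 42,0,14,0,0,0.055,1, 42,-3,14,0,0,0.055,1, 42,-5,14,0,0,0.055,1]'|head -2
python3 -m jog '[42,-7,14,0,0,0.055,1, 42,-10,14,0,0,0.055,1, 42,-12,14,0,0,0.055,1, 42,-14,14,0,0,0.055,1, 41,-16,14,0,0,0.055,1]'|head -2
python3 -m jog '[40,-18,14,0,0,0.055,1, 39,-20,14,0,0,0.055,1,0,0,0,0,0,0,1,0,0,0,0,0,0,1]'
python3 - <<'E'
from h import *
d=cam('wrist');save(d,'w2.png');P=d['P'];f=d['frame'];hsv=cv2.cvtColor(f,cv2.COLOR_RGB2HSV)
m=(hsv[...,1]>110)&(hsv[...,0]>10)&(hsv[...,0]<28)&(P[...,2]>.01)&(P[...,2]<.055)
m=cv2.morphologyEx(m.astype(np.uint8),cv2.MORPH_OPEN,np.ones((5,5)))
n,l,st,_=cv2.connectedComponentsWithStats(m);i=1+np.argmax(st[1:,4]);m=l==i
print(st[i],cv2.minAreaRect(P[m][:,:2].astype(np.float32)*1000),P[m].max(0),P[m].min(0))
t=m&(P[...,2]>.0395);q=P[t][:,:2];mu=q.mean(0);w,V=np.linalg.eigh(np.cov((q-mu).T));print('ridge',mu,np.degrees(np.arctan2(*(V[::-1,1]))))
d_=V[:,1]*np.sign(V[1,1]);a=(P[m][:,:2]-mu)@d_;print('ends',np.percentile(a,[.2,99.8]),mu+d_*np.percentile(a,[.2,99.8]).mean())
plan([.510,.319,.013],58,6,1)
E
```

```text
time: 2.33
eef_pos: [0.5, 0.0117, 0.2488]
time: 2.95
eef_pos: [0.5021, 0.2294, 0.1786]
time: 3.45
eef_pos: [0.5044, 0.3158, 0.151]
tcp_rot: [0.874, 0.485, -0.0, 0.0]
force: [-0.0, -0.6, -1.1]
width: 0.0853
grip_force: 0.0
[  289   112    68   235 14535] ((507.2716064453125, 313.79632568359375), (154.83413696289062, 42.77882766723633), 58.84955978393555) [0.56497499 0.39034305 0.04529282] [0.44995595 0.23904583 0.0220679 ]
ridge [0.51100673 0.31965221] 58.75245358061859
ends [-0.08331254  0.07022844] [0.50761313 0.31405919]
1.0,0.4,23.0,0.000,0.000,0.000,1,
1.0,0.4,23.0,0.000,0.000,0.000,1,
1.0,0.4,23.0,0.000,0.000,0.000,1,
1.0,0.4,23.0,0.000,0.000,0.000,1,
1.0,0.4,23.0,0.000,0.000,0.000,1,
1.0,0.4,23.0,0.000,0.000,0.000,1,
```

View pics/w2.png

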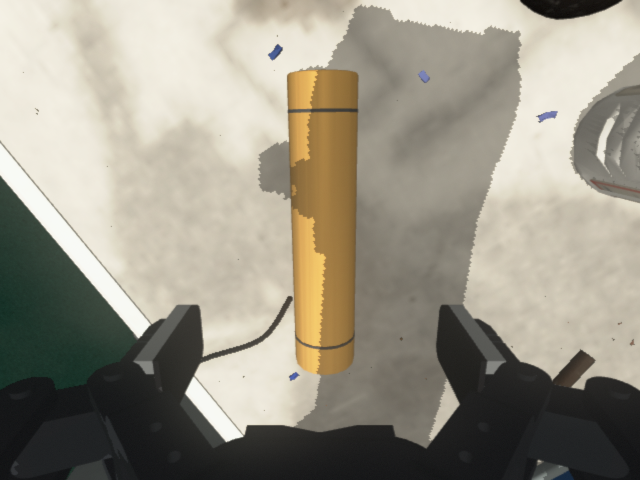

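The roller lies upright in the picture, columns 288-358, rows 70-372, between the open pads. The segmentation lost the lower part, so I'll ray-cast both ends.

Run:
```python
from h import *
d=cam('wrist');P=d['P'];T=d['T'];F=240/np.tan(np.radians(d['fovy'])/2)
for (u,v,z) in [(323,70,.035),(323,110,.044),(324,346,.044),(325,373,.035)]:
    r=T[:3,:3]@[(u-d['cx'])/F,-(v-d['cy'])/F,-1];k=(z-T[2,3])/r[2];print((T[:3,3]+k*r).round(4),P[v,u].round(4),P[v-3,u].round(4))
tp=np.load('top.npz')['P']
for u,v in [(175,259),(207,279),(240,299)]: print('top',tp[v,u].round(4))
```

```text
[0.5603 0.3992 0.035 ] [0.5598 0.3986 0.0423] [ 0.5636  0.4039 -0.0007]
[0.5485 0.3803 0.044 ] [0.5485 0.3803 0.044 ] [0.5494 0.3817 0.0438]
[0.4679 0.2489 0.044 ] [0.4675 0.2483 0.0428] [0.4691 0.2508 0.0439]
[0.454  0.2248 0.035 ] [0.4571 0.2301 0.0437] [0.4581 0.2316 0.0428]
top [0.5542 0.3854 0.0384]
top [0.5059 0.31   0.0441]
top [0.4575 0.2341 0.0417]
```

```bash
python3 -m jog '[1.5,0.6,30,0,0,-0.012,1, 1.5,0.6,30,0,0,0,1, 1.5,0.6,30,0,0,0,1, 1.5,0,24,0,0,0,1, 1.5,0,23,0,0,0,1]'
python3 -m jog '[0,0,0,0,0,0,1,0,0,0,0,0,0,0,0,0,0,0,0,0,-0.3,0,0,0,0,0,0,-1,0,0,0,0,0,0,-1]' 50
python3 -m jog '[0,0,0,0,0,0,-1,0,0,0,0,0,0,-1]' 50
```

```text
time: 4.18
eef_pos: [0.5102, 0.3214, 0.0137]
tcp_rot: [0.871, 0.49, 0.0, 0.0]
force: [-0.2, 0.1, 0.4]
width: 0.0855
grip_force: 0.0
time: 4.8
eef_pos: [0.51, 0.3226, 0.0154]
tcp_rot: [0.871, 0.491, 0.001, 0.0]
force: [-1.5, -1.8, 9.8]
width: 0.0427
grip_force: 49.5
time: 5.05
eef_pos: [0.51, 0.3226, 0.0154]
tcp_rot: [0.871, 0.491, 0.001, 0.0]
force: [-1.4, -1.2, 9.6]
width: 0.0425
grip_force: 49.5
```

```bash
python3 -m jog '[0,0,-10,0,0,0,-1,0,0,-40,0,0,0,-1,0,0,-55,0,0,0,-1,0,0,-60,0,0,0,-1,0,0,-55,0,0,0,-1]' 
python3 -c "
from h import *
plan([.5713,-.1751,.24],96,14,-1)"
```

```text
time: 5.68
eef_pos: [0.509, 0.3223, 0.237]
tcp_rot: [0.871, 0.491, 0.0, -0.0]
force: [0.9, 0.8, -5.4]
width: 0.0424
grip_force: 52.9
-28.1,22.2,-0.2,0.000,-0.000,-0.046,-1,
-29.1,20.9,-0.2,0.000,-0.000,-0.046,-1,
-30.0,19.5,-0.2,0.000,-0.000,-0.046,-1,
-30.9,18.1,-0.2,0.000,-0.000,-0.046,-1,
-31.7,16.6,-0.2,0.000,-0.000,-0.046,-1,
-32.4,15.1,-0.2,0.000,-0.000,-0.046,-1,
-33.1,13.6,-0.2,0.000,-0.000,-0.046,-1,
-33.7,12.1,-0.2,0.000,-0.000,-0.046,-1,
-34.2,10.5,-0.2,0.000,-0.000,-0.046,-1,
-34.7,8.9,-0.2,0.000,-0.000,-0.046,-1,
-35.1,7.3,-0.2,0.000,-0.000,-0.046,-1,
-35.4,5.7,-0.2,0.000,-0.000,-0.046,-1,
-35.6,4.0,-0.2,0.000,-0.000,-0.046,-1,
-35.7,2.4,-0.2,0.000,-0.000,-0.046,-1,
```

```bash
python3 -m jog '[-28,22,0,0,0,-0.046,-1,-29,21,0,0,0,-0.046,-1,-30,20,0,0,0,-0.046,-1,-31,18,0,0,0,-0.046,-1,-32,17,0,0,0,-0.046,-1]'|head -2
python3 -m jog '[-32,15,0,0,0,-0.046,-1,-33,14,0,0,0,-0.046,-1,-34,12,0,0,0,-0.046,-1,-34,10,0,0,0,-0.046,-1,-35,9,0,0,0,-0.046,-1]'|head -2
python3 -m jog '[-35,7,0,0,0,-0.046,-1,-35,6,0,0,0,-0.046,-1,-36,4,0,0,0,-0.046,-1,-36,2,0,0,0,-0.046,-1,0,0,0,0,0,0,-1]'
python3 -c "
from h import *
plan([.5713,-.1751,.085],96,5,-1)
print(bot.read_state()['force'],bot.read_state()['joints'].round(2))"
```

```text
time: 6.3
eef_pos: [0.5318, 0.1432, 0.2347]
time: 6.92
eef_pos: [0.5535, -0.0341, 0.2347]
time: 7.55
eef_pos: [0.5701, -0.1787, 0.2342]
tcp_rot: [0.672, 0.74, -0.0, -0.0]
force: [-0.2, 1.2, -5.2]
width: 0.0424
grip_force: 52.9
0.7,0.3,29.8,-0.000,0.000,-0.002,-1,
0.7,0.3,29.8,-0.000,0.000,-0.002,-1,
0.7,0.3,29.8,-0.000,0.000,-0.002,-1,
0.7,0.3,29.8,-0.000,0.000,-0.002,-1,
0.7,0.3,29.8,-0.000,0.000,-0.002,-1,
[-0.18767896  1.17404609 -5.23669628] [ 0.65  0.42 -0.52  1.68  0.23  1.11  0.16]
```

```bash
python3 -m jog '[1,0.5,30,0,0,-0.007,-1,1,0.5,30,0,0,0,-1,0,0.5,30,0,0,0,-1,0,0,30,0,0,0,-1,0,0,24,0,0,0,-1]'
python3 -m jog '[0,0,0,0,0,0,-1]'
python3 - <<'E'
from h import *
d=cam('wrist');save(d,'w3.png');s=bot.read_state();p=s['eef_pos'];D=p[:2]-[.5683,-.1463];c,q=np.cos(np.radians(6)),np.sin(np.radians(6));print(D@[c,q],D@[-q,c],p[2])
E
```

```text
time: 8.18
eef_pos: [0.5716, -0.1726, 0.0895]
tcp_rot: [0.668, 0.744, -0.0, -0.0]
force: [-0.4, 0.4, -5.4]
width: 0.0428
grip_force: 53.0
time: 8.3
eef_pos: [0.571, -0.1725, 0.0893]
tcp_rot: [0.668, 0.744, -0.0, -0.001]
force: [-0.4, 0.0, -5.0]
width: 0.0423
grip_force: 52.7
0.0007906690359216094 -0.026739756723220605 0.09056022235516063
```

View pics/w3.png

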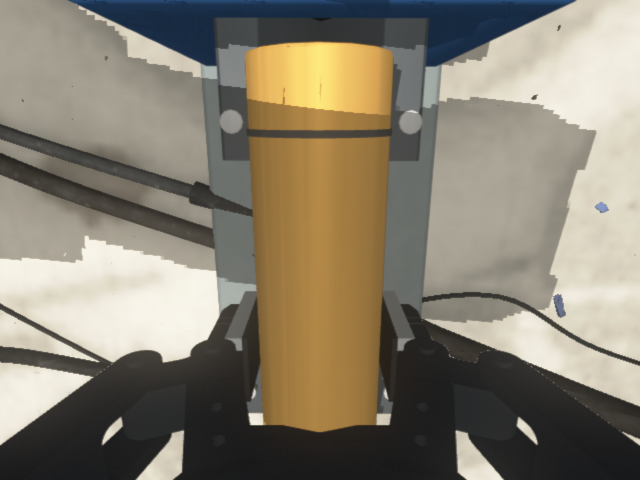

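The roller is centred over block B (columns 247-392), and its end (row 45) is short of the bridge. Lowering gently.

```bash
python3 -m jog '[-2,0,10,0,0,0,-1,-2,0,8,0,0,0,-1,0,0,7,0,0,0,-1,0,0,5,0,0,0,-1,0,0,3,0,0,0,-1]'|sed -n '2p;4p'
python3 -m jog '[0,0,2,0,0,0,-1,0,0,1.5,0,0,0,-1,0,0,0,0,0,0,-1]'|sed -n '2p;4p'
python3 -m jog '[0,0,1,0,0,0,-1,0,0,1,0,0,0,-1,0,0,0,0,0,0,-1]'|sed -n '2p;4p'
```

```text
eef_pos: [0.5725, -0.1773, 0.057]
force: [0.7, -0.4, -4.9]
eef_pos: [0.5725, -0.1774, 0.0537]
force: [0.4, 0.2, -6.0]
eef_pos: [0.5725, -0.1774, 0.0517]
force: [-0.2, -0.2, -4.5]
```

```bash
python3 -m jog '[0,0,0.7,0,0,0,-1,0,0,0.7,0,0,0,-1,0,0,0,0,0,0,-1]'|sed -n '2p;4p'
python3 -m jog '[0,0,0.6,0,0,0,-1,0,0,0,0,0,0,-1]'|sed -n '2p;4p'
python3 -m jog '[0,0,0.6,0,0,0,-1,0,0,0,0,0,0,-1]'|sed -n '2p;4p'
```

```text
eef_pos: [0.5725, -0.1775, 0.0504]
force: [-1.3, -0.2, -3.0]
eef_pos: [0.5725, -0.1774, 0.0503]
force: [-5.8, 0.9, 8.3]
eef_pos: [0.5725, -0.1775, 0.0502]
force: [-9.6, 1.9, 18.5]
```

Seated. I'll ease off a little, open slowly, then lift.

```bash
python3 -m jog '[0,-0.3,-0.8,0,0,0,-1,0,0,0,0,0,0,0.15,0,0,0,0,0,0,0.3,0,0,0,0,0,0,0.5,0,0,0,0,0,0,0.5]' 20
python3 -m jog '[0,0,-15,0,0,0,0.5,0,0,-30,0,0,0,0.5,0,0,-50,0,0,0,0.5,-20,0,-50,0,0,0,0.5,-60,0,-20,0,0,0,0.5]'
python3 -m jog '[-60,0,0,0,0,0,-1,-40,0,0,0,0,0,-1,0,0,0,0,0,0,-1,0,0,0,0,0,0,-1]'
python3 - <<'E'
from h import *
d=cam('wrist');save(d,'w4.png');s=bot.read_state();p=s['eef_pos'];D=p[:2]-[.5683,-.1463];c,q=np.cos(np.radians(6)),np.sin(np.radians(6));print(D@[c,q],D@[-q,c],p[2],s['width'])
P=d['P'];hsv=cv2.cvtColor(d['frame'],cv2.COLOR_RGB2HSV)
m=(hsv[...,1]>110)&(hsv[...,0]>10)&(hsv[...,0]<28)&(P[...,2]>.055)&(P[...,2]<.085)
E=P[m][:,:2]-[.5683,-.1463];x=E@[c,q];y=E@[-q,c];r=P[m][:,2]>.074
print('y range',np.percentile(y,[.3,99.7]),'ztop',np.percentile(P[m][:,2],98))
for a in(-.12,-.08,-.04,0,.04):
    k=r&(abs(y-a)<.01);print(a,k.sum(),x[k].mean() if k.any() else '')
E
```

```text
time: 11.22
eef_pos: [0.5722, -0.1775, 0.0499]
tcp_rot: [0.668, 0.744, 0.0, -0.0]
force: [0.4, 0.3, -0.2]
width: 0.0638
grip_force: 0.0
time: 11.85
eef_pos: [0.5824, -0.2544, 0.2198]
tcp_rot: [0.666, 0.746, 0.001, 0.002]
force: [1.8, -0.2, -0.7]
width: 0.0641
grip_force: 0.0
time: 12.35
eef_pos: [0.5915, -0.355, 0.2154]
tcp_rot: [0.668, 0.744, 0.0, 0.0]
force: [0.8, 1.0, -0.7]
width: -0.0002
grip_force: 0.0
0.0014573018892560137 -0.20951634340036898 0.21543673488317996 7.176813534301443e-05
y range [-0.13982944 -0.06604436] ztop 0.07784452061634707
-0.12 991 0.0010891711960265146
-0.08 1228 0.0009873665093534036
-0.04 0 
0 0 
0.04 0
```

View pics/w4.png

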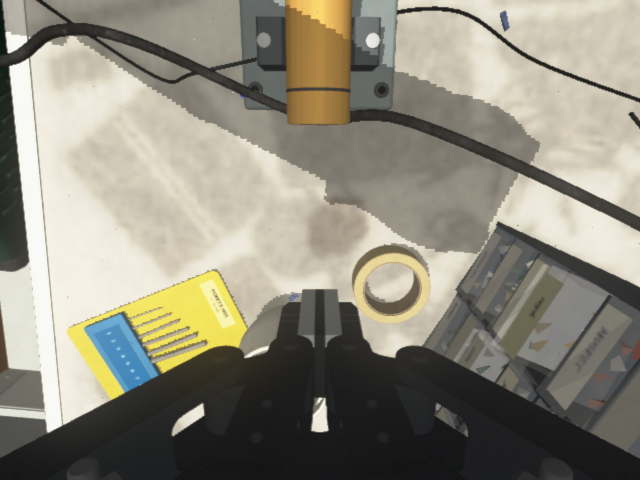

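The roller is seated (top at 78 mm, centred in block A, free end at row 123, fixture y about -140 mm). The shut fingers are behind it, so I'll lower and push.

```bash
python3 -m jog '[8,0,40,0,0,0,-1,8,0,40,0,0,0,-1,8,0,40,0,0,0,-1,8,0,30,0,0,0,-1,0,0,0,0,0,0,-1]'
python3 -m jog '[8,0,0,0,0,0,-1,4,0,0,0,0,0,-1,2,0,0,0,0,0,-1,0,0,0,0,0,0,-1]'|sed -n '2,4p'
```

```text
time: 13.02
eef_pos: [0.5873, -0.3218, 0.0635]
tcp_rot: [0.667, 0.745, -0.0, -0.002]
force: [-0.7, -1.5, -0.3]
width: -0.0
grip_force: 0.0
eef_pos: [0.5866, -0.3101, 0.0652]
tcp_rot: [0.668, 0.744, 0.0, 0.0]
force: [-0.7, 0.3, 0.8]
```

```bash
python3 -m jog '[2,0,0,0,0,0,-1,2,0,0,0,0,0,-1,2,0,0,0,0,0,-1]'|sed -n '2,4p'
python3 -m jog '[2,0,0,0,0,0,-1,2,0,0,0,0,0,-1,2,0,0,0,0,0,-1,2,0,0,0,0,0,-1]'|sed -n '2,4p'
```

```text
eef_pos: [0.5857, -0.3039, 0.0647]
tcp_rot: [0.668, 0.744, 0.0, -0.0]
force: [-0.4, 0.5, -0.0]
eef_pos: [0.5849, -0.2963, 0.0648]
tcp_rot: [0.668, 0.744, -0.0, 0.0]
force: [0.1, -2.2, -0.6]
```

```bash
for i in 1; do python3 -m jog '[4,0,0,0,0,0,-1,4,0,0,0,0,0,-1,4,0,0,0,0,0,-1,4,0,0,0,0,0,-1]'|sed -n '2p;4p'; done
python3 -m jog '[4,0,0,0,0,0,-1,4,0,0,0,0,0,-1,4,0,0,0,0,0,-1,4,0,0,0,0,0,-1]'|sed -n '2p;4p'
python3 -m jog '[2,0,0,0,0,0,-1,2,0,0,0,0,0,-1]'|sed -n '2p;4p'
```

```text
eef_pos: [0.5832, -0.28, 0.0647]
force: [0.9, -3.7, -0.1]
eef_pos: [0.5815, -0.264, 0.0647]
force: [1.2, -4.2, 1.1]
eef_pos: [0.5811, -0.2602, 0.0647]
force: [1.9, -4.1, 0.5]
```

```bash
python3 -m jog '[2,0,0,0,0,0,-1,1,0,0,0,0,0,-1]'|sed -n '2p;4p'
python3 -m jog '[1,0,0,0,0,0,-1,1,0,0,0,0,0,-1]'|sed -n '2p;4p'
```

```text
eef_pos: [0.5808, -0.2573, 0.0648]
force: [1.8, -4.4, 0.1]
eef_pos: [0.5806, -0.2553, 0.0647]
force: [1.3, -3.5, 0.4]
```

```bash
for r in a; do python3 -m jog '[1,0,0,0,0,0,-1,1,0,0,0,0,0,-1]'|sed -n '2p;4p'
python3 -m jog '[1,0,0,0,0,0,-1,1,0,0,0,0,0,-1]'|sed -n '2p;4p'; python3 -m jog '[1,0,0,0,0,0,-1,1,0,0,0,0,0,-1]'|sed -n '2p;4p'; done
```

```text
eef_pos: [0.5804, -0.2533, 0.0647]
force: [1.6, -3.5, 0.0]
eef_pos: [0.5801, -0.2513, 0.0647]
force: [1.9, -4.8, 1.0]
eef_pos: [0.5799, -0.2493, 0.0647]
force: [1.4, -3.2, 0.3]
```

```bash
python3 -m jog '[1,0,0,0,0,0,-1,1,0,0,0,0,0,-1]'|sed -n '2p;4p'
python3 -m jog '[1,0,0,0,0,0,-1,1,0,0,0,0,0,-1]'|sed -n '2p;4p'
```

```text
eef_pos: [0.5797, -0.2473, 0.0647]
force: [1.0, -3.7, 1.0]
eef_pos: [0.5795, -0.2455, 0.0647]
force: [1.6, -5.9, -0.0]
```

```bash
python3 -m jog '[1,0,0,0,0,0,-1,1,0,0,0,0,0,-1]'|sed -n '2p;4p'
```

```text
eef_pos: [0.5793, -0.2439, 0.0648]
force: [2.1, -8.4, 0.4]
```

```bash
python3 -m jog '[1,0,0,0,0,0,-1,1,0,0,0,0,0,-1]'|sed -n '2p;4p'
```

```text
eef_pos: [0.5791, -0.2425, 0.0648]
force: [2.7, -10.0, -0.7]
```

```bash
python3 -m jog '[0.6,0,0,0,0,0,-1,0,0,0,0,0,0,-1]'|sed -n '2p;4p'
```

```text
eef_pos: [0.579, -0.2421, 0.0649]
force: [3.4, -9.5, -0.6]
```

```bash
python3 -m jog '[-1,0,0,0,0,0,-1,-2,0,0,0,0,0,-1,-8,0,0,0,0,0,-1,-15,0,-10,0,0,0,-1,0,0,-40,0,0,0,-1]'|sed -n '2p;4p'
python3 -m jog '[0,0,-50,0,0,0,-1,0,0,-50,0,0,0,-1,0,0,0,0,0,0,-1]'|sed -n '2p;4p'
python3 -c "
from h import *
plan([.5595,-.061,.195],96,6,-1)"
```

```text
eef_pos: [0.5805, -0.2684, 0.1139]
force: [0.9, 0.4, 1.6]
eef_pos: [0.5833, -0.268, 0.2194]
force: [-0.3, -0.2, -1.2]
34.7,-0.3,4.0,0.001,0.001,0.000,-1,
34.7,-0.3,4.0,0.001,0.001,0.000,-1,
34.7,-0.3,4.0,0.001,0.001,0.000,-1,
34.7,-0.3,4.0,0.001,0.001,0.000,-1,
34.7,-0.3,4.0,0.001,0.001,0.000,-1,
34.7,-0.3,4.1,0.001,0.001,0.000,-1,
```

```bash
python3 -m jog '[35,0,3,0,0,0,-1,35,0,3,0,0,0,-1,35,0,3,0,0,0,-1,35,0,3,0,0,0,-1,35,0,3,0,0,0,-1]'|sed -n '2p;4p'
python3 -m jog '[33,0,3,0,0,0,-1,0,0,4,0,0,0,-1,0,0,4,0,0,0,-1,0,0,0,0,0,0,-1]'|sed -n '2p;4p'
```

```text
eef_pos: [0.5627, -0.0922, 0.1994]
force: [0.6, 0.8, 0.3]
eef_pos: [0.5594, -0.0611, 0.1882]
force: [0.4, 0.2, 0.5]
```

```bash
python3 -m jog '[0,0,3,0,0,0,-1,0,0,3,0,0,0,-1,0,0,0,0,0,0,-1]'|sed -n '2p;4p'
python3 -m jog '[0,0,2,0,0,0,-1,0,0,2,0,0,0,-1]'|sed -n '2p;4p'
python3 -m jog '[0,0,2,0,0,0,-1,0,0,2,0,0,0,-1]'|sed -n '2p;4p'
```

```text
eef_pos: [0.5594, -0.0599, 0.1825]
force: [-0.6, -0.1, -0.0]
eef_pos: [0.5597, -0.0598, 0.1789]
force: [-1.3, 0.2, 5.2]
eef_pos: [0.5597, -0.0599, 0.1748]
force: [-1.3, -0.5, 5.1]
```

```bash
python3 -m jog '[0,0,2,0,0,0,-1,0,0,1,0,0,0,-1]'|sed -n '2p;4p'
python3 -m jog '[0,0,1,0,0,0,-1,0,0,1,0,0,0,-1]'|sed -n '2p;4p'
```

```text
eef_pos: [0.5597, -0.0598, 0.1717]
force: [-0.0, 0.2, 4.5]
eef_pos: [0.5596, -0.0599, 0.1697]
force: [-0.3, -0.6, 4.5]
```

```bash
python3 -m jog '[0,0,1,0,0,0,-1]'|sed -n '2p;4p'
python3 -m jog '[0,0,0.7,0,0,0,-1,0,0,0,0,0,0,-1]'|sed -n '2p;4p'
python3 -m jog '[0,0,0.5,0,0,0,-1,0,0,0,0,0,0,-1]'|sed -n '2p;4p'
```

```text
eef_pos: [0.5596, -0.0599, 0.1687]
force: [0.6, 0.2, 4.3]
eef_pos: [0.5596, -0.0599, 0.168]
force: [1.0, 0.0, 2.8]
eef_pos: [0.5597, -0.0598, 0.1678]
force: [-0.9, 0.2, 8.6]
```

```bash
python3 -m jog '[0,0,0.6,0,0,0,-1,0,0,0,0,0,0,-1]'|sed -n '2p;4p'
python3 -m jog '[0,0,0.6,0,0,0,-1,0,0,0,0,0,0,-1]'|sed -n '2p;4p'
```

```text
eef_pos: [0.5597, -0.0599, 0.1676]
force: [-3.0, -0.2, 15.7]
eef_pos: [0.5598, -0.0598, 0.1675]
force: [-7.3, -0.4, 23.3]
```

The pad stopped dead on the roller (23 N). Retreating and checking.

```bash
python3 -m jog '[0,0,-3,0,0,0,-1,0,0,-15,0,0,0,-1,0,0,-40,0,0,0,-1,-20,-10,-40,0,0,0,-1,-50,-10,0,0,0,0,-1]'|sed -n '2p;4p'
python3 -m jog '[-55,-10,0,0,0,0,-1,-55,-10,0,0,0,0,-1,-55,-10,0,0,0,0,-1,-40,0,0,0,0,0,-1,0,0,0,0,0,0,-1]'|sed -n '1,4p'
python3 - <<'E'
from h import *
d=cam('top');f=d['frame'];P=d['P'];cv2.imwrite('pics/t2.png',cv2.resize(f[150:310,190:480],None,fx=2.7,fy=2.7,interpolation=cv2.INTER_CUBIC)[...,::-1])
d2=cam('side');cv2.imwrite('pics/s2.png',cv2.resize(d2['frame'][160:420,200:460],None,fx=2.3,fy=2.3,interpolation=cv2.INTER_CUBIC)[...,::-1])
hsv=cv2.cvtColor(f,cv2.COLOR_RGB2HSV);m=(hsv[...,1]>110)&(hsv[...,0]>10)&(hsv[...,0]<28)&(P[...,2]>.05)&(P[...,2]<.09);m[:,:320]=0;m[:200]=0;m[300:]=0;m[:,470:]=0
E=P[m][:,:2]-[.5683,-.1463];c,q=np.cos(np.radians(6)),np.sin(np.radians(6));print(np.percentile(E@[-q,c],[1,99]),np.median(E@[c,q]),np.percentile(P[m][:,2],95))
E
```

```text
eef_pos: [0.5484, -0.1303, 0.2683]
force: [0.2, -0.4, -1.3]
time: 24.02
eef_pos: [0.5382, -0.3419, 0.2642]
tcp_rot: [0.67, 0.742, -0.0, -0.0]
force: [-0.2, 1.2, 0.2]
[-0.08606337  0.12509811] -0.0004976822929312728 0.08105943264861715
```

View pics/t2.png

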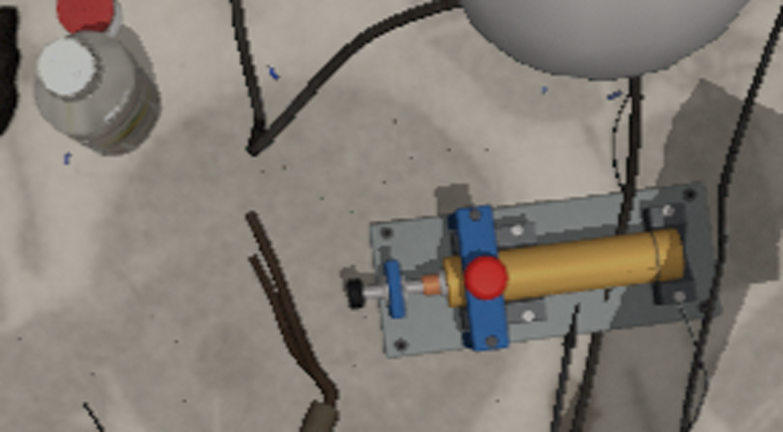

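View pics/s2.png

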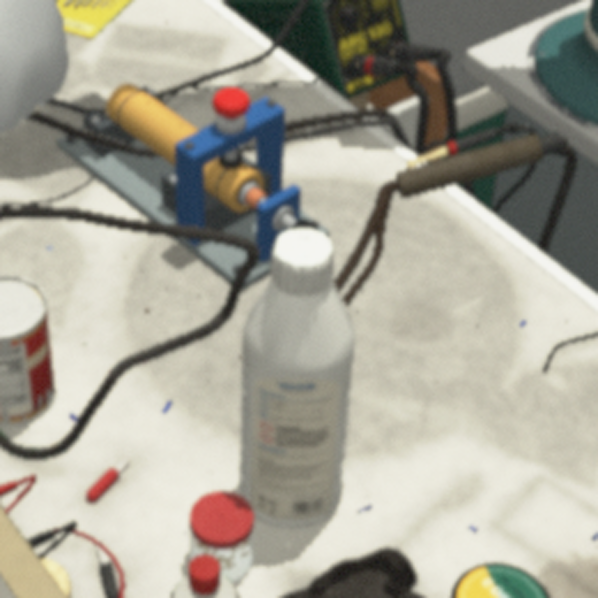

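The top view shows the roller under the bridge with its end on the stop disc at (443,283) and the knob at (486,278). The side view shows the pad down on the roller, the disc against its end and the bottle standing.

```bash
python3 -c "
from rig import bot
print(bot.sign_off())"
```

```text
the job is handed in; nothing more can be done
None
```

The roller was laid in the Vs and pushed onto the sprung stop (about 10 N at the wrist, never rammed), and the plunger was pressed down onto it to 23 N; the bottle is still standing and the job is handed in at about 24 s.

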